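# Scoop the green sherd out from under the drying shelf

### The arm

A 6-joint arm with a two-finger parallel gripper is mounted at the origin on a cart in front of the work surface, level with it; the furniture and walls round the work are solid. World frame = base frame: x ahead of the robot, y to its left, z up, the work surface at z = 0. Lengths are in mm, angles in rad, forces in N, time in s.
With the tool pointing down it reaches from about 350 to 975 mm from the base axis. Payload 7.1 kg.
Tool frame: the origin (TCP) lies on the front face of the gripper's body, between the roots of the fingers; the fingertips stand 80 mm ahead of it and the grasp point (between the pads) lies 61 mm ahead of it (env.tips_ahead is the distance from the TCP to the fingertips, in mm); z points along the fingers, y is the line along which they close (so a half turn about z gives the same grasp; the last joint's range is limited). The gripper opens to 88 mm and grips with 3 to 60 N. Pads are 20 mm wide; open, the fingers measure 115 mm over their backs; the gripper's body (75 mm by 178 mm) begins 61 mm behind the grasp point.
Start: joints at [-1.208, 0.423, 1.63, -0, 1.089, -0.019], TCP at [232.886, -579.974, 302.675] pointing down, gripper open.
Joint ranges: [-3, 3], [-0.9, 2.11], [0.09, 2.58], [-1.31, 4.45], [0.11, 2.69], [-2.54, 2.54]. Speed limits (rad/s): [2.39, 2.39, 3.01, 3.14, 3.14, 3.14].

### API

Orientations are given as a unit quaternion [x, y, z, w].
In Python, from station import env, set_gripper, viewer, workorder gives the robot as it stands. Calls block until the motion is done:
- env.reach(position, orientation): joint-space move of the TCP to a pose.
- env.move_l(position, rot=None, rate=150, f_stop=None): straight line of the TCP; rot=None keeps the orientation; rate is the mean speed in mm/s. With f_stop (N) it stops when the force on the tool has changed by that much, and returns True; else False.
- env.move_joints(angles): joint-space move.
- set_gripper(opening): finger opening in mm; the grip force is fixed at half the most; returns when the fingers have stopped.
- env.hold(seconds).
- env.ik(position, orientation): joint angles nearest the present ones, or None.
- env.read_state(): the state.
- viewer.camera(name): name is "scene" or "side" or "wrist"; returns the picture (480x640x3 uint8, blue, green, red); there is no depth.
- viewer.camera_params(name): a dict with "fx", "fy", "cx", "cy" (pixels), "dist" ([k1, k2, p1, p2, k3] as OpenCV has them; the pictures are not rectified), "pose" (4x4, takes a point from camera to world coordinates); the wrist camera has in their place "tool_from_camera" (4x4, takes a point from camera to tool coordinates, whose origin is the TCP and whose axes are the flange's). Camera axes: x right, y up, looking along -z (the intrinsics and any distortion apply to the point x, -y, -z); pixel columns grow to the right and rows downward; lengths in mm; the calibration is good to about 2 mm. A picture is of the moment at which its call begins: read the wrist's pose just before it. camera_params takes no time and is no camera call.
A pose or a line that the arm cannot do raises env.IKError and nothing moves.
- workorder.sign_off(): hands the job in; it is judged then, once.
The state is a dict: "time_s": time; "qpos": joint angles; "dq": joint speeds; "tau": joint torques, N m; "tool_pos": TCP position; "orientation": TCP orientation; "force": force on the tool from outside, world axes, zero at the start; "wrist_torque": the same for the moment, N m; "width": finger opening in mm; "grip_force": force on a finger pad.
Only numpy, scipy, OpenCV 4.12 (cv2) and the standard library are available. Lean on these libraries where they do the work, as an engineer would, in place of code of your own. Each camera call takes 0.05 s, during which the arm holds its last target. There are 200 camera calls.

### The job

Take the flat scoop by its blue grip, slide its blade between the battens under the green sherd beneath the low drying shelf, lift the sherd off the battens and draw it out. Set the scoop down level on the black rubber mat, with the sherd still lying on its blade over the mat, and let go. Leave the black sherd in the other bay where it lies and do not touch the green sherd with the fingers.

Things in the scene. Friction and masses are not known exactly. Their poses are not given: they have to be found in the camera images.
- scoop_grip (a point): Centre of the scoop's upright blue grip, 88 mm above its flat underside (loose, 0.25 kg, flat on worktop). Grip post: 36 mm (x) by 20 mm (y, grasp across this, firmly), free from 17 to 114 mm height. x points along the blade, z up. Blade 46 mm wide, tip 125 mm ahead of grip; load rests on its side edges, 6 mm above underside. Heel block 60 mm wide, 17 high, from 37 mm behind to 29 ahead of grip.
- green_sherd_centre (a point): Centre (half-way up) of the green glazed sherd, an irregular plate about 98 x 107 mm (x, y), 14 mm thick, 0.06 to 0.1 kg. It lies flat across two battens, 24 mm above the worktop, near the middle of one of the shelf's two bays (which one varies), its centre about 50 mm behind the front of the lip; axes within 10 degrees of the shelf's.
- black_sherd_centre (a point): Centre of the dark grey, nearly black sherd (98 x 105 x 14 mm) that lies in the same way in the other bay. It is to stay there.
- shelf: Fixed; origin: footprint centre on worktop; x points inward. x -65 to 60 mm, 285 mm wide. Clear board z 72 to 78 mm; orange front lip x -65 to -59, z 66 to 78 mm. Clear 5 mm walls: back, ends and middle (y=0). Two bays centred at y = -70 and 70 mm, open to -x; each has two wooden battens along x, 24 mm high, 10 mm wide, centred 40 mm either side of bay centre: 70 mm free between, down to worktop.
- mat: Black rubber mat, fixed, 180 x 160 x 3 mm (x, y, z), lying on the worktop to the other side; origin at the centre of its underside, on the worktop.

How it is judged (in metres and radians):
At the end, for the whole second after the job is handed in: The scoop stands level (within 7 degrees) on the mat, and the green sherd lies flat (within 10 degrees) on its blade: sherd centre 55 to 125 mm ahead of the grip, within 30 mm of the blade's centre line, and inside the outline of the mat (x of green_sherd_centre in the frame of scoop_grip between 0.055 and 0.125 m and y of green_sherd_centre in the frame of scoop_grip between -0.03 and 0.03 m and z of green_sherd_centre in the frame of scoop_grip between -0.082 and -0.066 m and height (world z) of scoop_grip between 0.082 and 0.097 m and angle between scoop_grip's own z axis and vertical below 0.12 rad and angle between green_sherd_centre's own z axis and vertical below 0.17 rad and x of green_sherd_centre in the frame of mat between -0.09 and 0.09 m and y of green_sherd_centre in the frame of mat between -0.08 and 0.08 m); the robot touches nothing.
It fails at once if the fingers touch the green sherd (contact force between the fingers and green_sherd above 0.5 N).
It fails at once if the black sherd is shifted by more than 20 mm (distance of black_sherd_centre from where it was at the start of the episode above 0.02 m).
It also fails if it takes over 64 s, if anything falls off the work surface, if the arm or the gripper's body presses on something with over 40 N, if the wrist force passes 120 N, or if a joint passes its speed limit or range.

## Working session

There is one attempt and no reset: what is moved stays moved. The work goes in short steps, each a Python script; the robot and the scene stay as the last script left them, time stands still between calls to the robot, and variables do not carry over. Pictures are saved under pics/ and viewed, at most 10 in all, crops included, and the job is handed in when it is done.

```bash
ls; mkdir -p pics; python3 - <<'E'
from station import env, viewer
import cv2,numpy as np
a=viewer.camera("scene");b=viewer.camera("side");w=viewer.camera("wrist")
for n,i in zip(("scene","side","wrist"),(a,b,w)): cv2.imwrite(f"pics/{n}0.png",i)
for n in ("scene","side","wrist"): print(n,viewer.camera_params(n))
print(env.read_state())
E
```

```text
pics
scene {'fx': 588.790880503166, 'fy': 588.790880503166, 'cx': 325.8810193478248, 'cy': 237.48784505625528, 'dist': array([-0.17410364,  0.        ,  0.        ,  0.        ,  0.        ]), 'pose': array([[ 5.74684844e-01,  3.76826959e-01, -7.26456312e-01,
        -3.87988913e+02],
       [-8.18187240e-01,  2.45553053e-01, -5.19878195e-01,
        -6.77631168e+02],
       [-1.75205544e-02,  8.93143404e-01,  4.49430628e-01,
         6.62387625e+02],
       [ 0.00000000e+00,  0.00000000e+00,  0.00000000e+00,
         1.00000000e+00]])}
side {'fx': 441.3278957740031, 'fy': 441.3278957740031, 'cx': 326.11227719936414, 'cy': 239.61000176312592, 'dist': array([-0.09031133,  0.        ,  0.        ,  0.        ,  0.        ]), 'pose': array([[-9.08839067e-01,  1.63057678e-01, -3.83957997e-01,
         2.13230549e+02],
       [-4.16388264e-01, -4.10094804e-01,  8.11445047e-01,
         7.62096518e+02],
       [-2.51468339e-02,  8.97348564e-01,  4.40605483e-01,
         5.15383980e+02],
       [ 0.00000000e+00,  0.00000000e+00,  0.00000000e+00,
         1.00000000e+00]])}
wrist {'fx': 346.
[... 524 characters left out ...]
00]])}
{'time_s': 0.15, 'qpos': array([-1.20798832e+00,  4.23678505e-01,  1.63047102e+00, -1.92514040e-05,
        1.08862739e+00, -1.89684408e-02]), 'dq': array([ 0.00017561, -0.00181921, -0.00307858, -0.00038664,  0.00234158,
        0.0004946 ]), 'tau': array([ 9.73563183e-04, -5.44982064e+01, -2.73919469e+01,  6.44022413e-02,
        2.04089319e-02, -6.30246268e-05]), 'tool_pos': array([ 232.77861106, -579.6818008 ,  302.08904472]), 'orientation': array([ 9.81835079e-01,  1.89735412e-01, -1.09698544e-04, -5.81945000e-04]), 'force': array([-0.35468829, -0.03842561,  0.13594646]), 'wrist_torque': array([-0.01949972,  0.03321887, -0.06138692]), 'grip_force': 0.0, 'width': 87.95586198553003}
```

View pics/scene0.png

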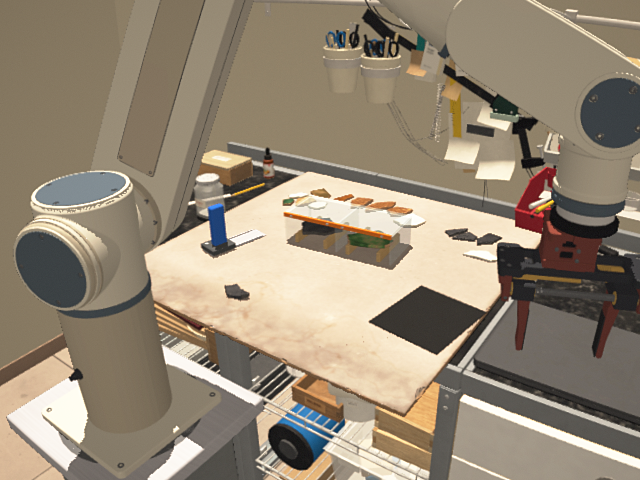

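View pics/side0.png

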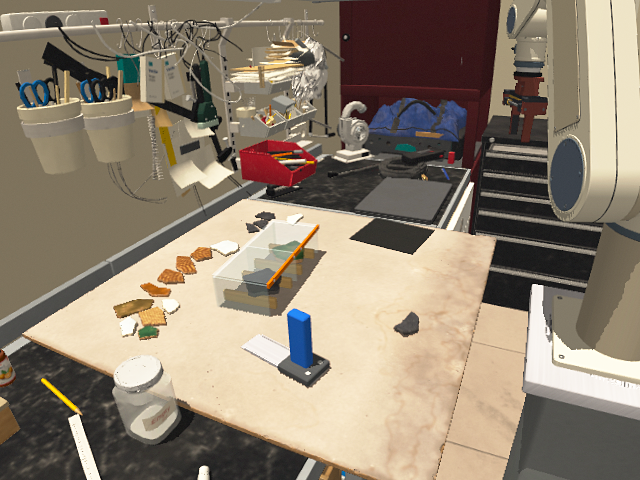

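Scene: blue grip at (217,228), blade pointing right to (263,233), orange lip from (285,214) to about (395,247). The green sherd is in the bay nearer the mat (370,240) and the mat is centred near (428,318). Side: grip at (300,338), lip (318,227)–(268,286), mat (390,236).

```bash
cat > h.py <<'E'
import cv2,numpy as np
from scipy.spatial.transform import Rotation as R
from station import env, viewer
def P(n,st=None):
    p=viewer.camera_params(n); K=np.array([[p['fx'],0,p['cx']],[0,p['fy'],p['cy']],[0,0,1.]])
    if n=='wrist':
        st=st or env.read_state(); T=np.eye(4); T[:3,:3]=R.from_quat(st['orientation']).as_matrix(); T[:3,3]=st['tool_pos']
        T=T@p['tool_from_camera']
    else: T=p['pose']
    return K,p['dist'],T
def ray(c,uv):
    K,d,T=c; q=cv2.undistortPoints(np.array([[uv]],float),K,d)[0,0]
    v=T[:3,:3]@np.array([q[0],-q[1],-1]); return T[:3,3],v/np.linalg.norm(v)
def at(c,uv,z):
    o,v=ray(c,uv); return o+v*(z-o[2])/v[2]
def tri(c1,u1,c2,u2):
    o1,v1=ray(c1,u1);o2,v2=ray(c2,u2)
    s=np.linalg.lstsq(np.c_[v1,-v2],o2-o1,rcond=None)[0]
    a,b=o1+s[0]*v1,o2+s[1]*v2; return (a+b)/2,np.linalg.norm(a-b)
def proj(c,X):
    K,d,T=c; x=(np.atleast_2d(X)-T[:3,3])@T[:3,:3]; x=x*[1,-1,-1]
    return cv2.projectPoints(x.reshape(-1,1,3),np.zeros(3),np.zeros(3),K,d)[0][:,0]
def blob(img,lo,hi,roi):
    x0,y0,x1,y1=roi; m=np.zeros(img.shape[:2],np.uint8)
    m[y0:y1,x0:x1]=cv2.inRange(cv2.cvtColor(img,cv2.COLOR_BGR2HSV),np.array(lo),np.array(hi))[y0:y1,x0:x1]
    n,l,s,c=cv2.connectedComponentsWithStats(m); k=1+np.argmax(s[1:,4]); return (l==k).astype(np.uint8),s[k],c[k]
E
python3 - <<'E'
from h import *
np.set_printoptions(precision=1,suppress=True)
I={n:cv2.imread(f'pics/{n}0.png') for n in('scene','side')}; C={n:P(n) for n in I}
ends={};bl={}
for n,ro,rb in(('scene',(270,190,430,270),(190,190,245,260)),('side',(240,210,340,300),(270,290,330,370))):
    m,s,c=blob(I[n],(5,170,120),(20,255,255),ro)
    r=cv2.minAreaRect(cv2.findNonZero(m)); ys,xs=np.nonzero(m)
    b=cv2.boxPoints(r); L=sorted(b.tolist()); 
    d=[np.linalg.norm(b[i]-b[(i+1)%4]) for i in range(2)]; k=0 if d[0]<d[1] else 1
    e=sorted([((b[k]+b[k+1])/2).tolist(),((b[(k+2)%4]+b[(k+3)%4])/2).tolist()]); ends[n]=e; print(n,'lip',e,r,s)
    m,s,c=blob(I[n],(100,150,60),(125,255,255),rb); r=cv2.minAreaRect(cv2.findNonZero(m)); bl[n]=c; print('blue',c,s,r)
print('grip',tri(C['scene'],bl['scene'],C['side'],bl['side']))
# scene left end = +y (far from mat); side left end? both pairings
for a,b in((0,0),(0,1),(1,0),(1,1)): print('lip',a,b,tri(C['scene'],ends['scene'][a],C['side'],ends['side'][b]))
for n,ro in(('scene',(360,280,490,355)),('side',(345,212,435,258))):
    m,s,c=blob(I[n],(0,0,0),(180,255,50),ro)
    q=cv2.approxPolyDP(cv2.findContours(m,0,2)[0][0],8,True)[:,0]; print(n,'mat',[at(C[n],u,3)[:2] for u in q.tolist()])
S=[cv2.resize(I['scene'][185:275,180:420],None,fx=3,fy=3,interpolation=2),cv2.resize(I['side'][210:390,200:340],None,fx=1.8,fy=1.8,interpolation=2)]
o=np.zeros((600,720,3),np.uint8);o[:270]=S[0];h,w=S[1].shape[:2];o[272:272+h,:w]=S[1];cv2.imwrite('pics/crop1.png',o)
E
```

```text
scene lip [[283.757080078125, 213.0716094970703], [390.39813232421875, 237.2435760498047]] ((337.0776062011719, 225.1575927734375), (109.34620666503906, 5.188385009765625), 12.771242141723633) [284 212 107  28 465]
blue [216.9 224. ] [208 204  19  42 550] ((217.00668334960938, 224.40257263183594), (40.809349060058594, 14.898141860961914), 84.47245788574219)
side lip [[266.1190490722656, 287.27008056640625], [317.8305969238281, 224.859619140625]] ((291.9748229980469, 256.0648498535156), (5.36815071105957, 81.0502700805664), 39.6441764831543) [267 225  52  64 336]
blue [299.8 337.8] [ 287  309   26   59 1172] ((299.81695556640625, 338.01446533203125), (58.92192077636719, 21.931758880615234), 85.48600769042969)
grip (array([494.9, 274.1,  65.3]), np.float64(2.008907158905051))
lip 0 0 (array([621.6, 170.3,  70.2]), np.float64(0.05743412307172748))
lip 0 1 (array([537. ,  82.9, 151. ]), np.float64(54.249054215836935))
lip 1 0 (array([773. , -26.1, -42.2]), np.float64(74.26414714785496))
lip 1 1 (array([ 648. , -114.4,   73.5]), np.float64(4.712591367842556))
scene mat [array([ 584.8, -379.1]), array([ 423.4, -377.3])]
side mat [array([ 411.3, -337.5]), array([ 431.6, -191.8]), array([ 574. , -206.8]), array([ 430.2, -186.7])]
```

View pics/crop1.png

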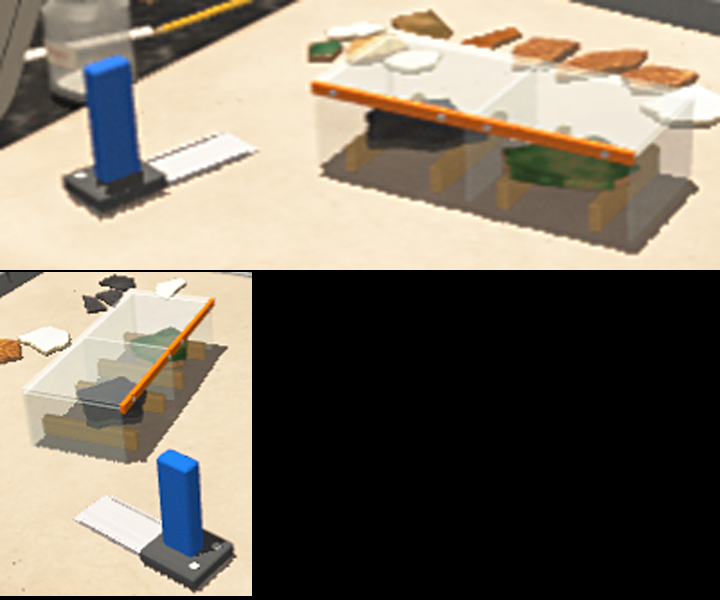

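Lip ends triangulate to (622,170) and (648,−114): length 285 mm at z≈72, as it should be. The green bay is the −y one. Next I'll take wrist looks above the scoop and above the bay.

```bash
cat >> h.py <<'E'
def down(yaw): # tool z down, tool x at yaw
    c,s=np.cos(yaw),np.sin(yaw); return R.from_matrix(np.array([[c,s,0],[s,-c,0],[0,0,-1.]])).as_quat()
def snap(name):
    st=env.read_state(); i=viewer.camera('wrist'); cv2.imwrite(f'pics/{name}.png',i); np.savez(f'pics/{name}.npz',p=st['tool_pos'],q=st['orientation']); return i
def Cw(name):
    z=np.load(f'pics/{name}.npz'); return P('wrist',dict(tool_pos=z['p'],orientation=z['q']))
E
python3 - <<'E'
from h import *
np.set_printoptions(precision=2,suppress=True)
c=P('scene');d=P('side')
t=(at(c,(252.7,229.3),4)+at(c,(265.3,235.3),4))/2; t2=(at(d,(241.7,346.7),4)+at(d,(261,335),4))/2
print(t,t2); g=np.array([494.9,274.1]); v=(t+t2)[:2]/2-g; yaw=np.arctan2(v[1],v[0]); print('scoop yaw',yaw,np.linalg.norm(v))
env.reach([430,274-65*np.sin(yaw),330],down(yaw)); print(env.read_state()['qpos'],env.read_state()['time_s']); a=snap('w1')
env.reach([560,-49,330],down(.091)); b=snap('w2'); env.reach([520,-120,330],down(.091)); e=snap('w3'); print(env.read_state()['qpos'],env.read_state()['time_s'])
cv2.imwrite('pics/w12.png',cv2.resize(np.vstack([a,b]),(400*1,600)))
E
```

```text
[607.18 244.14   4.  ] [611.43 248.88   4.  ]
scoop yaw -0.23665521645968204 117.6843540563591
[ 0.57  0.23  1.84 -0.    1.07  2.38] 3.275
[-0.25  0.26  1.81  0.    1.08  1.23] 5.2083
```

View pics/w1.png

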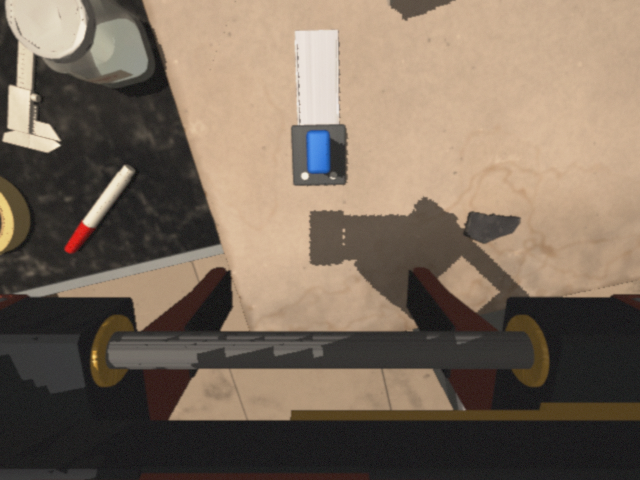

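View pics/w2.png

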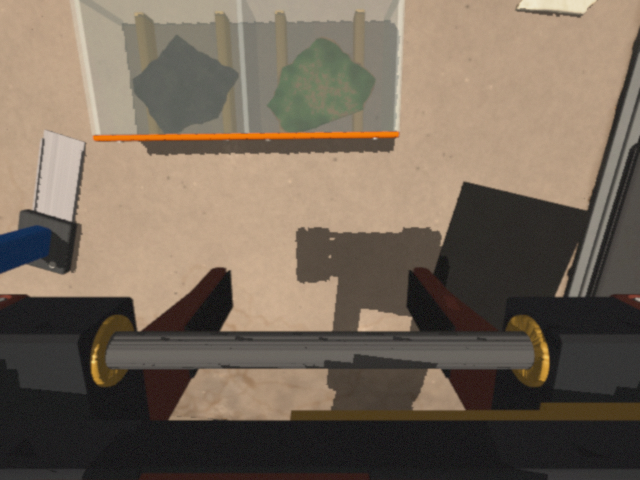

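w1: grip top centre (318,152), tip corners (296,31)/(338,31), heel (292..346,126..185). w2: lip (94,137)–(398,134), green sherd around (322,85), mat corners (463,182) and (588,211).

```bash
python3 - <<'E'
from h import *
np.set_printoptions(precision=1,suppress=True)
c1,c2,c3=[Cw(n) for n in('w1','w2','w3')]; i2,i3=[cv2.imread(f'pics/w{k}.png') for k in(2,3)]
tp=(at(c1,(296,31),6)+at(c1,(338,31),6))/2; hc=[at(c1,u,17) for u in((292,126),(346,126),(346,185),(292,185))]
print('tip',tp,'heel',hc); hm=np.mean(hc,0)
f=(hc[0]+hc[1]-hc[2]-hc[3])[:2]; print('yaw heel',np.arctan2(f[1],f[0]),'tip-heel',np.arctan2(*(tp-hm)[1::-1]),np.linalg.norm((tp-hm)[:2]))
w1=cv2.imread('pics/w1.png'); m,s,c=blob(w1,(100,150,60),(125,255,255),(280,110,360,190)); print('blue',c,s)
# grip: shared top: scene/side top-face
print('grip top @114/118', at(c1,(318,152),114))
for n,i,cc in((2,i2,c2),(3,i3,c3)):
    m,s,c=blob(i,(35,50,20),(90,255,200),(100,0,500,140) if n==2 else (0,0,640,240)); M=cv2.moments(cv2.convexHull(cv2.findNonZero(m)))
    uv=(M['m10']/M['m00'],M['m01']/M['m00']); print('green',n,uv,s,at(cc,uv,38)); 
    if n==2:u2=uv
    else:u3=uv
    m,s,c=blob(i,(5,170,100),(20,255,255),(0,0,640,280)); r=cv2.minAreaRect(cv2.findNonZero(m)); b=cv2.boxPoints(r); b=b[np.argsort(b[:,0])]; e=[b[:2].mean(0),b[2:].mean(0)]
    E=[at(cc,x,77) for x in e]; d=E[0]-E[1]; print('lip',e,E,np.linalg.norm(d),'theta',np.arctan2(-d[0],d[1])); 
    if n==2:L2=e
    else:L3=e
print('green tri',tri(c2,u2,c3,u3),'lip tri',[tri(c2,a,c3,b) for a,b in zip(L2,L3)])
print('mat w2',at(c2,(463,182),3),at(c2,(588,211),3))
E
```

```text
tip [614.5 246.9   6. ] heel [array([527.5, 296.1,  17. ]), array([513.6, 238.8,  17. ]), array([451.2, 252.6,  17. ]), array([465.6, 312.3,  17. ])]
yaw heel -0.23738401056117395 tip-heel -0.22083289750525867 128.12834001843913
blue [318.  151.4] [307 130  23  44 945]
grip top @114/118 [494.3 274.5 114. ]
green 2 (316.2491714015151, 88.63873106060606) [ 270   41   96   91 3368] [686.3 -33.6  38. ]
lip [array([ 93., 138.], dtype=float32), array([398. , 134.3], dtype=float32)] [array([618.4, 169.4,  77. ]), array([ 647.6, -113.9,   77. ])] 284.7638677972685 theta 0.10279758124203164
green 3 (231.7740472533099, 26.731548533391848) [ 201    0   64   58 1320] [694.7 -18.7  38. ]
lip [array([10. , 85.2], dtype=float32), array([326. ,  80.7], dtype=float32)] [array([618.1, 169.4,  77. ]), array([ 647.7, -114.3,   77. ])] 285.2151193825187 theta 0.10372685978781872
green tri (array([676. , -35.1, 102.7]), np.float64(0.021386237709679564)) lip tri [(array([618.3, 169.9,  76.3]), np.float64(0.252034521407471)), (array([ 647.8, -114.3,   75.6]), np.float64(0.20966972881333568))]
mat w2 [ 606.1 -213.5    3. ] [ 585.8 -369.2    3. ]
```

View pics/w3.png

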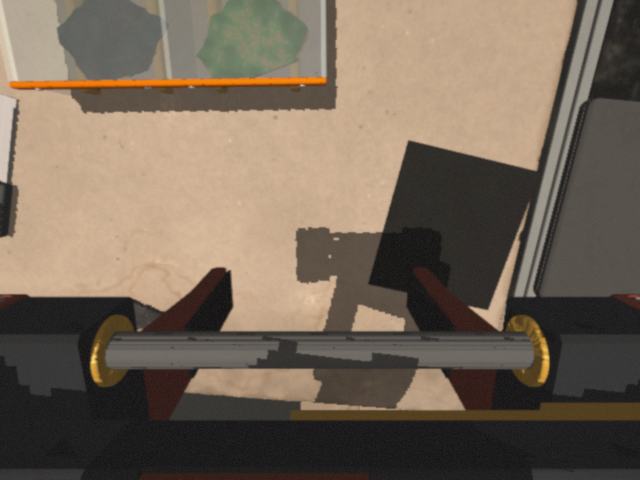

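```bash
python3 - <<'E'
from h import *
from station import set_gripper
np.set_printoptions(precision=1,suppress=True)
print('mat',[at(Cw('w3'),u,3)[:2] for u in((408,141),(537,172),(488,308),(370,284))])
y=-0.23; th=.103; u=np.array([np.cos(th),np.sin(th)]); g=np.array([494.6,274.3])
env.reach([*g,260],down(y)); env.move_l([*g,149],f_stop=15); print(env.read_state()['tool_pos'])
set_gripper(0); s=env.read_state(); print(s['width'],s['grip_force'])
env.move_l([*g,260],rate=120)
S=np.array([686,-36.5]); p=S-205*u
env.move_l([*p,260],rot=down(th),rate=200); env.move_l([*p,156],rate=150)
env.hold(.2); s=env.read_state(); print(s['tool_pos'],s['width'],s['force'],s['time_s'],p)
a=snap('w4'); b=viewer.camera('side'); cv2.imwrite('pics/side4.png',b); d=viewer.camera('scene');cv2.imwrite('pics/scene4.png',d)
o=np.zeros((600,800,3),np.uint8); o[:240,:320]=cv2.resize(a,(320,240)); q=cv2.resize(b[180:380,180:420],(480,400),interpolation=2); o[:400,320:]=q
q=cv2.resize(d[180:290,230:430],(320,176),interpolation=2);o[244:420,:320]=q;cv2.imwrite('pics/m4.png',o)
E
```

```text
mat [array([ 606.1, -213.7]), array([ 585.2, -368.9]), array([ 410.2, -348.1]), array([ 429.2, -192.5])]
[495.2 274.3 149.7]
20.17710840057725 29.982120394706726
[482.6 -57.6 156.9] 19.498423052657763 [ 0.9  0.  -2.3] 12.5667 [482.1 -57.6]
```

View pics/m4.png

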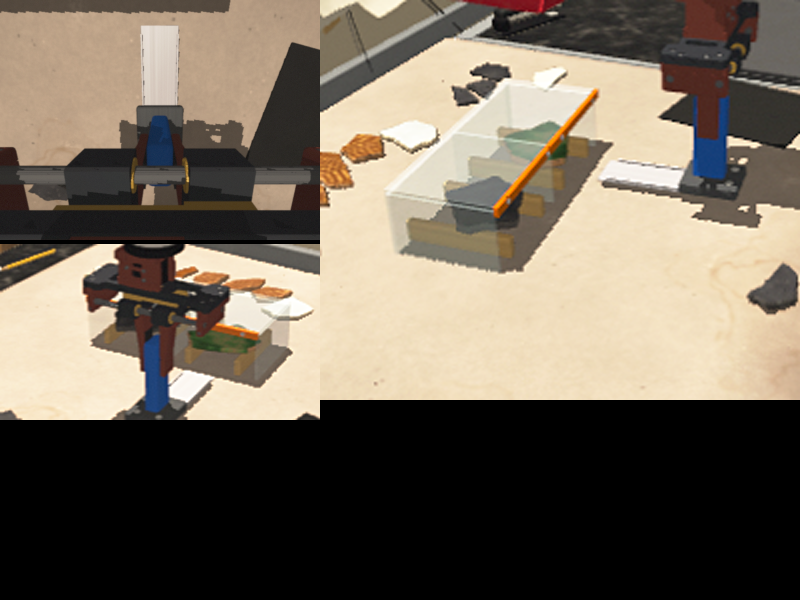

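Scoop held with the blade centred, level and lined up with the green bay. Insert, lift and look.

```bash
python3 - <<'E'
from h import *
np.set_printoptions(precision=1,suppress=True)
th=.103; u=np.array([np.cos(th),np.sin(th)]); S=np.array([686,-36.5]); p=S-91*u
print(env.move_l([*p,156.5],rate=60,f_stop=8)); s=env.read_state(); print(s['tool_pos'],p,s['force'])
b1=viewer.camera('side')
print(env.move_l([*p,177],rate=30,f_stop=10)); env.hold(.2); s=env.read_state(); print(s['tool_pos'],s['force'],s['wrist_torque'],s['time_s'])
a=snap('w5'); b=viewer.camera('side'); d=viewer.camera('scene')
o=np.zeros((600,800,3),np.uint8); o[:240,:320]=cv2.resize(a,(320,240))
o[:300,320:]=cv2.resize(b1[200:320,210:402],(480,300),interpolation=2);o[300:,320:]=cv2.resize(b[200:320,210:402],(480,300),interpolation=2)
o[244:464,:320]=cv2.resize(d[190:300,260:420],(320,220),interpolation=2);cv2.imwrite('pics/m5.png',o)
E
```

```text
False
[595.2 -45.9 156.5] [595.5 -45.9] [-0.4 -0.5 -2.8]
False
[595.3 -45.9 176.8] [-0.1 -0.4 -3.5] [ 0.   0.1 -0. ] 15.85
```

View pics/m5.png

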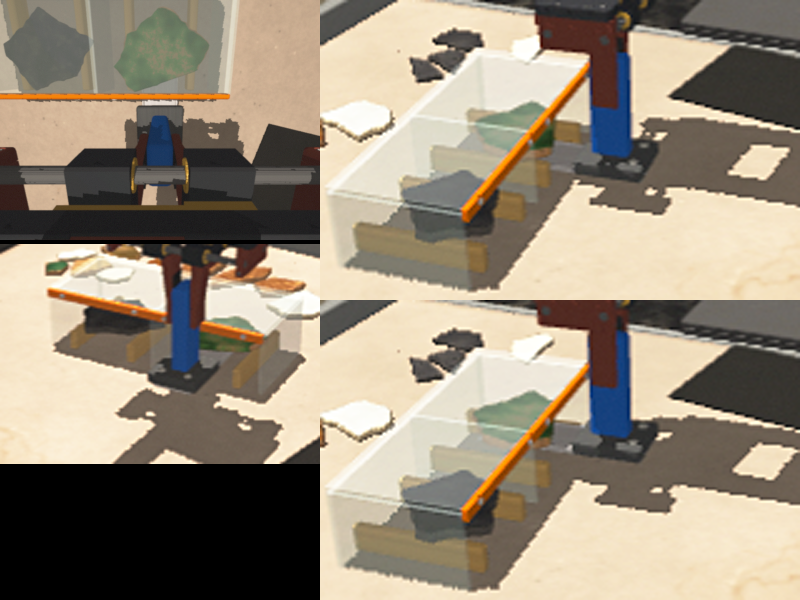

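The wrist z force changed by 0.7 N (about 70 g), and the sherd sits centred on the blade with its edges clear. Draw it out and carry it above the mat.

```bash
python3 - <<'E'
from h import *
np.set_printoptions(precision=1,suppress=True)
th=.103; u=np.array([np.cos(th),np.sin(th)]); S=np.array([686,-36.5])
print(env.move_l([*(S-225*u),177],rate=50,f_stop=8)); p=S-225*u
env.move_l([*p,200],rate=40)
q=down(-.125); g=[464.,-275.3]
env.move_l([*g,200],rot=q,rate=70); env.hold(.3); s=env.read_state(); print(s['tool_pos'],s['force'],s['qpos'],s['time_s'])
a=snap('w6'); b=viewer.camera('side'); d=viewer.camera('scene')
o=np.zeros((600,800,3),np.uint8); o[:300,:400]=cv2.resize(a,(400,300))
o[:300,400:]=cv2.resize(b[150:300,300:500],(400,300),interpolation=2)
o[300:,:400]=cv2.resize(d[220:370,330:530],(400,300),interpolation=2);cv2.imwrite('pics/m6.png',o)
E
```

```text
False
[ 464.  -275.3  200. ] [-1.5 -0.3 -3.1] [-0.6  0.4  1.9  0.   0.8  1.1] 23.0917
```

View pics/m6.png

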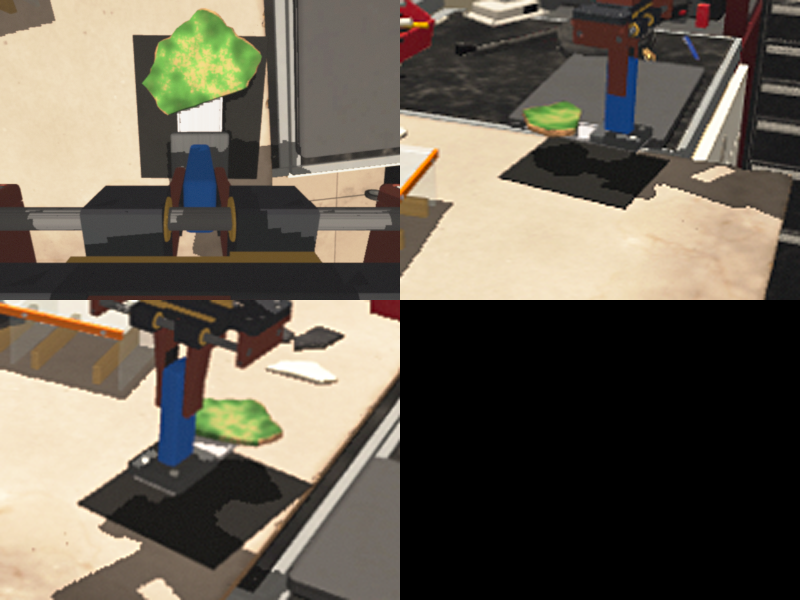

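The sherd is on the blade but looks far forward. I'll measure it in the scoop frame.

```bash
python3 - <<'E'
from h import *
np.set_printoptions(precision=1,suppress=True)
c=np.array([464.,-275.3]); y=-.125; f=np.array([[np.cos(y),np.sin(y)],[-np.sin(y),np.cos(y)]])
i=cv2.imread('pics/w6.png'); m,s,_=blob(i,(25,70,20),(90,255,255),(200,0,440,220)); h=cv2.findNonZero(m)
w=Cw('w6'); pts=np.array([f@(at(w,p,70)[:2]-c) for p in cv2.convexHull(h)[:,0].tolist()])
M=cv2.moments(pts.astype(np.float32)); print('centroid',M['m10']/M['m00'],M['m01']/M['m00'],'ext',pts.min(0),pts.max(0),s)
print('tilt check: blade at heel', f@(at(w,(358*1,132*1.6),57)[:2]-c))
# two-view check with scene
d=viewer.camera('scene'); m,s,k=blob(d,(25,70,20),(90,255,255),(420,255,490,310)); x,e=tri(w,h[:,0].mean(0).tolist(),P('scene'),k.tolist()); print('tri',x,e,f@(x[:2]-c))
E
```

```text
centroid 91.83915126703636 0.7786254190399435 ext [ 47.5 -57.2] [138.6  54.6] [  227    15   193   169 18915]
tilt check: blade at heel [ 27.9 -25.6]
tri [ 559.6 -289.9   61. ] 5.594684486658123 [96.7 -2.5]
```

It's 92 mm ahead and 1 mm off the centre line, inside the limits. Set down, release, and retreat.

```bash
python3 - <<'E'
from h import *
from station import set_gripper
np.set_printoptions(precision=1,suppress=True)
g=[464.,-275.3]
env.move_l([*g,160],rate=50); print(env.move_l([*g,150.5],rate=12,f_stop=2.5)); s=env.read_state(); print(s['tool_pos'],s['force'])
set_gripper(60); env.hold(.2); env.move_l([*g,260],rate=80); env.hold(.3); s=env.read_state(); print(s['tool_pos'],s['force'],s['time_s'])
a=snap('w7'); b=viewer.camera('side'); d=viewer.camera('scene')
o=np.zeros((600,800,3),np.uint8); o[:300,:400]=cv2.resize(a,(400,300))
o[:300,400:]=cv2.resize(b[150:300,300:500],(400,300),interpolation=2)
o[300:,:400]=cv2.resize(d[220:370,330:530],(400,300),interpolation=2)
o[300:,400:]=cv2.resize(d[180:330,250:450],(400,300),interpolation=2);cv2.imwrite('pics/m7.png',o)
E
```

```text
True
[ 464.  -275.2  151.9] [0.6 0.5 5.1]
[ 463.9 -275.3  259.8] [-0.3  0.4 -0.6] 27.6833
```

View pics/m7.png

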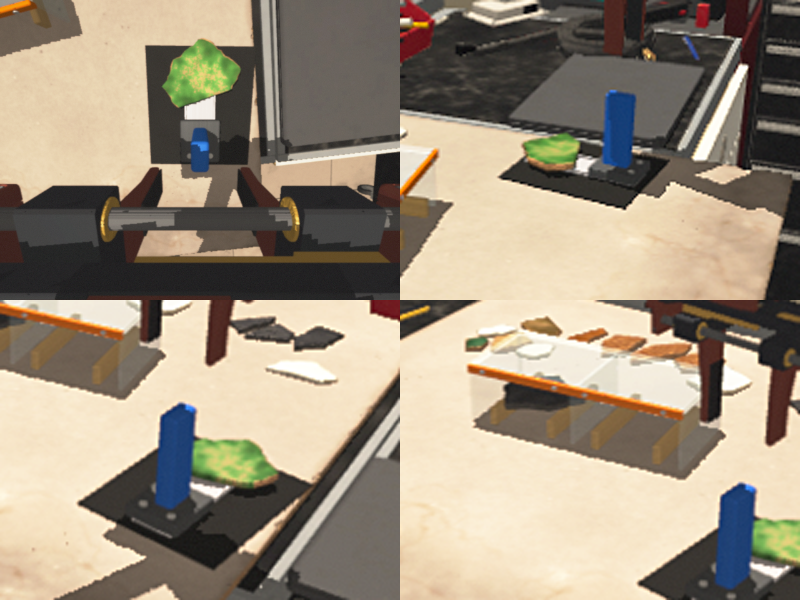

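The scoop stands level and wholly on the mat with the sherd flat on its blade. The gripper is clear, and the black sherd is still in its bay.

```bash
python3 -c "
from station import workorder
print(workorder.sign_off())"
```

```text
the job is handed in; nothing more can be done
None
```

The job is handed in after about 28 s: the last pictures show the scoop released level on the mat, the green sherd flat on its blade (measured 92 mm ahead of the grip just before set-down) and the black sherd in its bay; sign-off gave no verdict.

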